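Onion-skin eggs in a row from light to dark

TASK

The white and the black egg already stand at the two ends of the row of egg cups. Take the four dyed eggs out of the cartons and stand them upright in the four empty cups between, so that the row runs in order of shade, lightest next to the white egg and darkest next to the black one. Every egg must sit fully down in its cup; leave the white and the black egg where they are.

Things in the scene. Friction and masses are not known exactly. Their poses are not given: they have to be found in the camera images.
- egg_cream: Pale cream, the lightest of the four dyed. Hard-boiled hen's egg, 44 mm across (widest 32 mm above its tip), 57 mm tall, 62 g, pointed end (16 mm flat) down. Origin at the tip underneath, z up. Starts in one of two grey pulp cartons (105 x 158 mm, up to 30 mm high, lid folded flat towards the robot); two eggs in each, 100 mm apart; pocket rim 50 mm across, 20 mm above the egg's tip.
- egg_tan: Orange tan, the second lightest of the four dyed. Hard-boiled hen's egg, 44 mm across (widest 32 mm above its tip), 57 mm tall, 62 g, pointed end (16 mm flat) down. Origin at the tip underneath, z up. Starts in one of two grey pulp cartons (105 x 158 mm, up to 30 mm high, lid folded flat towards the robot); two eggs in each, 100 mm apart; pocket rim 50 mm across, 20 mm above the egg's tip.
- egg_chestnut: Reddish chestnut, the second darkest of the four dyed. Hard-boiled hen's egg, 44 mm across (widest 32 mm above its tip), 57 mm tall, 62 g, pointed end (16 mm flat) down. Origin at the tip underneath, z up. Starts in one of two grey pulp cartons (105 x 158 mm, up to 30 mm high, lid folded flat towards the robot); two eggs in each, 100 mm apart; pocket rim 50 mm across, 20 mm above the egg's tip.
- egg_mahogany: Dark mahogany, the darkest of the four dyed. Hard-boiled hen's egg, 44 mm across (widest 32 mm above its tip), 57 mm tall, 62 g, pointed end (16 mm flat) down. Origin at the tip underneath, z up. Starts in one of two grey pulp cartons (105 x 158 mm, up to 30 mm high, lid folded flat towards the robot); two eggs in each, 100 mm apart; pocket rim 50 mm across, 20 mm above the egg's tip.
- cup_a: One of four empty, alike blue egg cups, fixed in a straight row of six on a wooden board (84 x 450 x 16 mm), 74 mm between centres; the end cups hold the white and black eggs. The letter says nothing about order. 28 mm high, 48 mm across, mouth 42 mm. Origin under its foot, on the board's top, z up; a seated egg's tip is 12 mm above it, the rim 16 mm above that tip.
- cup_b: One of four empty, alike blue egg cups, fixed in a straight row of six on a wooden board (84 x 450 x 16 mm), 74 mm between centres; the end cups hold the white and black eggs. The letter says nothing about order. 28 mm high, 48 mm across, mouth 42 mm. Origin under its foot, on the board's top, z up; a seated egg's tip is 12 mm above it, the rim 16 mm above that tip.
- cup_c: One of four empty, alike blue egg cups, fixed in a straight row of six on a wooden board (84 x 450 x 16 mm), 74 mm between centres; the end cups hold the white and black eggs. The letter says nothing about order. 28 mm high, 48 mm across, mouth 42 mm. Origin under its foot, on the board's top, z up; a seated egg's tip is 12 mm above it, the rim 16 mm above that tip.
- cup_d: One of four empty, alike blue egg cups, fixed in a straight row of six on a wooden board (84 x 450 x 16 mm), 74 mm between centres; the end cups hold the white and black eggs. The letter says nothing about order. 28 mm high, 48 mm across, mouth 42 mm. Origin under its foot, on the board's top, z up; a seated egg's tip is 12 mm above it, the rim 16 mm above that tip.
- egg_white: White, undyed. Hard-boiled hen's egg, 44 mm across (widest 32 mm above its tip), 57 mm tall, 62 g, pointed end (16 mm flat) down. Origin at the tip underneath, z up. It already stands in the cup at one end of the row (either end) and stays there.
- egg_black: Nearly black. Hard-boiled hen's egg, 44 mm across (widest 32 mm above its tip), 57 mm tall, 62 g, pointed end (16 mm flat) down. Origin at the tip underneath, z up. It already stands in the cup at the other end of the row and stays there.

How it is judged (in metres and radians):
At the end, for the whole second after the job is handed in: From the white egg the row runs cream, tan, chestnut, mahogany, one per cup, each within 10 mm of its cup's centre, within 7 mm of seated height, tilted under 0.3 rad, released and at rest; the white and black eggs within 10 mm of their start, tilted under 0.3 rad (((horizontal distance between egg_cream and cup_a below 0.01 m and z of egg_cream in the frame of cup_a between 0.006 and 0.019 m) or (horizontal distance between egg_cream and cup_b below 0.01 m and z of egg_cream in the frame of cup_b between 0.006 and 0.019 m) or (horizontal distance between egg_cream and cup_c below 0.01 m and z of egg_cream in the frame of cup_c between 0.006 and 0.019 m) or (horizontal distance between egg_cream and cup_d below 0.01 m and z of egg_cream in the frame of cup_d between 0.006 and 0.019 m)) and horizontal distance between egg_cream and egg_white between 0.056 and 0.092 m and angle between each of egg_cream, egg_tan, egg_chestnut, egg_mahogany, egg_white, egg_black's own z axis and vertical below 0.3 rad and linear speed of each of egg_cream, egg_tan, egg_chestnut, egg_mahogany, egg_white, egg_black below 0.02 m/s and angular speed of each of egg_cream, egg_tan, egg_chestnut, egg_mahogany below 0.5 rad/s and ((horizontal distance between egg_tan and cup_a below 0.01 m and z of egg_tan in the frame of cup_a between 0.006 and 0.019 m) or (horizontal distance between egg_tan and cup_b below 0.01 m and z of egg_tan in the frame of cup_b between 0.006 and 0.019 m) or (horizontal distance between egg_tan and cup_c below 0.01 m and z of egg_tan in the frame of cup_c between 0.006 and 0.019 m) or (horizontal distance between egg_tan and cup_d below 0.01 m and z of egg_tan in the frame of cup_d between 0.006 and 0.019 m)) and horizontal distance between egg_tan and egg_white between 0.13 and 0.166 m and ((horizontal distance between egg_chestnut and cup_a below 0.01 m and z of egg_chestnut in the frame of cup_a between 0.006 and 0.019 m) or (horizontal distance between egg_chestnut and cup_b below 0.01 m and z of egg_chestnut in the frame of cup_b between 0.006 and 0.019 m) or (horizontal distance between egg_chestnut and cup_c below 0.01 m and z of egg_chestnut in the frame of cup_c between 0.006 and 0.019 m) or (horizontal distance between egg_chestnut and cup_d below 0.01 m and z of egg_chestnut in the frame of cup_d between 0.006 and 0.019 m)) and horizontal distance between egg_chestnut and egg_white between 0.204 and 0.24 m and ((horizontal distance between egg_mahogany and cup_a below 0.01 m and z of egg_mahogany in the frame of cup_a between 0.006 and 0.019 m) or (horizontal distance between egg_mahogany and cup_b below 0.01 m and z of egg_mahogany in the frame of cup_b between 0.006 and 0.019 m) or (horizontal distance between egg_mahogany and cup_c below 0.01 m and z of egg_mahogany in the frame of cup_c between 0.006 and 0.019 m) or (horizontal distance between egg_mahogany and cup_d below 0.01 m and z of egg_mahogany in the frame of cup_d between 0.006 and 0.019 m)) and horizontal distance between egg_mahogany and egg_white between 0.278 and 0.314 m and distance of each of egg_white, egg_black from where it was at the start of the episode below 0.01 m); the robot touches nothing.
It fails at once if the white or the black egg is moved more than 10 mm or tipped by more than 0.3 rad (distance of any of egg_white, egg_black from where it was at the start of the episode above 0.01 m or angle between any of egg_white, egg_black's own z axis and vertical above 0.3 rad).
It also fails if it takes over 93 s, if anything falls off the work surface, if the arm or the gripper's body presses on something with over 40 N, if the wrist force passes 120 N, or if a joint passes its speed limit or range.

ROBOT

A 6-joint arm with a two-finger parallel gripper is mounted at the origin on the work surface. World frame = base frame: x ahead of the robot, y to its left, z up, the work surface at z = 0. Lengths are in m, angles in degrees, forces in N, time in s.
With the tool pointing down it reaches from about 0.325 to 0.85 m from the base axis. Payload 15.5 kg.
Tool frame: the origin (TCP) lies at the very end of the fingers, on their centre line; the grasp point (between the pads) lies arm.grip_depth behind it (arm.grip_depth is the distance from the TCP to the grasp point, in m); z points along the fingers, y is the line along which they close (so a half turn about z gives the same grasp; the last joint's range is limited). The gripper opens to 91 mm and grips with 3 to 60 N. Pads are 32 mm wide; open, the fingers measure 118 mm over their backs; the gripper's body (76 mm by 178 mm) begins 60 mm behind the grasp point.
Start: joints at [-71.247, 28.281, 77.091, -0, 74.628, -5.472], TCP at [0.256, -0.57, 0.214] pointing down, gripper open.
Joint ranges: [-166.48, 166.48], [-47.26, 123.95], [12.59, 153.08], [-70.14, 250.14], [6.76, 159.57], [-176.63, 176.63]. Speed limits (degrees/s): [108.29, 108.29, 147.25, 172.46, 172.46, 172.46].

INTERFACE

Orientations are given as a 3x3 rotation matrix whose columns are the frame's x, y, z axes.
In Python, from rig import arm gives the robot as it stands. Calls block until the motion is done:
- arm.move_to(position, orientation): joint-space move of the TCP to a pose.
- arm.move_l(position, orientation=None, feed=0.15): straight line of the TCP; orientation=None keeps the orientation; feed is the mean speed in m/s.
- arm.move_joints(angles): joint-space move.
- arm.grip(opening): finger opening in m; the grip force is fixed at half the most; returns when the fingers have stopped.
- arm.sleep(seconds).
- arm.solve_ik(position, orientation): joint angles nearest the present ones, or None.
- arm.snapshot(name): name is "scene" or "top" or "wrist"; returns the picture (420x560x3 uint8, red, green, blue); there is no depth.
- arm.get_calibration(name): a dict with "intrinsics" (3x3 intrinsics, pixels), "cam_to_world" (4x4, takes a point from camera to world coordinates). Camera axes: x right, y down, z forward; pixel columns grow to the right and rows downward; lengths in m; the calibration is good to about 2 mm. A picture is of the moment at which its call begins: read the wrist's pose just before it. get_calibration takes no time and is no camera call; for the wrist camera it gives the pose at the moment of the call.
A pose or a line that the arm cannot do raises arm.Unreachable and nothing moves.
- arm.sign_off(): hands the job in; it is judged then, once.
Readings, each from a call of its own:
- arm.current_t(): time.
- arm.current_joint_positions(): joint angles.
- arm.current_dq(): joint speeds.
- arm.current_tau(): joint torques, N m.
- arm.current_ee_pos(): TCP position.
- arm.current_tool_rot(): TCP orientation.
- arm.current_force(): force on the tool from outside, world axes, zero at the start.
- arm.current_torque(): the same for the moment, N m.
- arm.current_width(): finger opening in m.
- arm.current_grasp_force(): force on a finger pad.
Only numpy, scipy, OpenCV 4.12 (cv2) and the standard library are available. Lean on these libraries where they do the work, as an engineer would, in place of code of your own. Each camera call takes 0.05 s, during which the arm holds its last target. There are 200 camera calls.

## Working session

There is one attempt and no reset: what is moved stays moved. The work goes in short steps, each a Python script; the robot and the scene stay as the last script left them, time stands still between calls to the robot, and variables do not carry over. Pictures are saved under pics/ and viewed, at most 14 in all, crops included, and the job is handed in when it is done.

```bash
mkdir -p pics; python3 - <<'E'
from rig import arm
import cv2
for n in("top","scene"):
    im=arm.snapshot(n); cv2.imwrite(f"pics/{n}0.png",im[:,:,::-1])
    c=arm.get_calibration(n); print(n,c["intrinsics"].round(1).tolist(),c["cam_to_world"].round(3).tolist())
print(arm.grip_depth,arm.current_tool_rot().round(3).tolist(),arm.current_t(),arm.current_width())
E
```

```text
top [[439.1, 0.0, 273.7], [0.0, 439.1, 208.1], [0.0, 0.0, 1.0]] [[0.028, -0.987, 0.161, 0.434], [-1.0, -0.028, 0.005, 0.017], [-0.0, -0.161, -0.987, 0.95], [0.0, 0.0, 0.0, 1.0]]
scene [[401.2, 0.0, 279.4], [0.0, 401.2, 207.0], [0.0, 0.0, 1.0]] [[0.659, 0.444, -0.608, 0.974], [0.752, -0.364, 0.549, -0.357], [0.023, -0.819, -0.574, 0.434], [0.0, 0.0, 0.0, 1.0]]
0.0188 [[0.912, 0.41, -0.0], [0.41, -0.912, 0.001], [0.0, -0.001, -1.0]] 0.1 0.09126326614831651
```

View pics/top0.png

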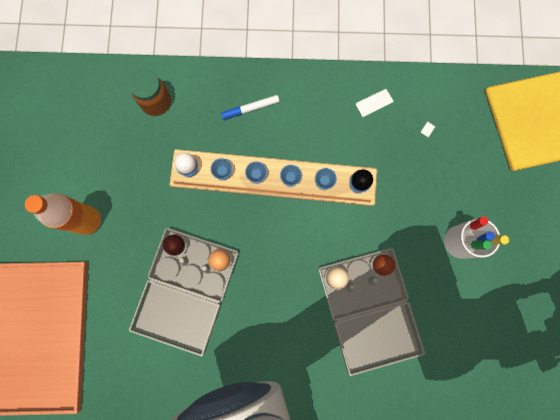

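View pics/scene0.png

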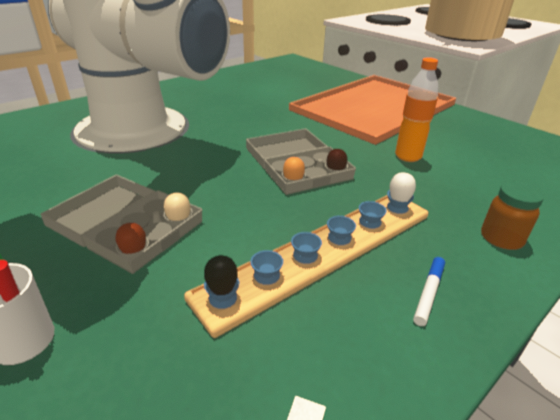

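The top view has white at (185,163) and black at (362,180), with cups at x=222, 257, 291 and 325 between them. The dyed eggs are mahogany (173,244), tan (219,260), cream (338,278) and chestnut (384,265). In the scene view the same eggs are at (337,160), (293,168), (177,207) and (130,238).

```bash
cat > vis.py <<'E'
from rig import arm
import cv2, numpy as np
def ray(cal,uv):
    K,T=cal["intrinsics"],cal["cam_to_world"]
    d=T[:3,:3]@np.linalg.solve(K,[uv[0],uv[1],1.]); return T[:3,3],d/np.linalg.norm(d)
def onplane(cal,uv,z):
    o,d=ray(cal,uv); return o+d*(z-o[2])/d[2]
def tri(r1,r2):
    (a,d),(b,e)=r1,r2
    s=np.linalg.lstsq(np.c_[d,-e],b-a,rcond=None)[0]; p,q=a+d*s[0],b+e*s[1]
    return (p+q)/2,np.linalg.norm(p-q)
def blob(im,seed,test):
    """component of test(hsv,lab) nearest seed -> ellipse of its hull"""
    m=test(cv2.cvtColor(im,cv2.COLOR_RGB2HSV).astype(int)).astype(np.uint8)
    m=cv2.morphologyEx(m,cv2.MORPH_OPEN,np.ones((3,3)))
    cs=[c for c in cv2.findContours(m,cv2.RETR_EXTERNAL,cv2.CHAIN_APPROX_NONE)[0] if cv2.contourArea(c)>40]
    c=max(cs,key=lambda c:cv2.pointPolygonTest(c,tuple(map(float,seed)),True))
    return cv2.fitEllipse(cv2.convexHull(c))
reddish=lambda h:((h[...,0]<18)|(h[...,0]>170))&(h[...,1]>125)
dark=lambda h:((h[...,0]<20)|(h[...,0]>165))&(h[...,1]>70)
cream=lambda h:(h[...,0]<28)&(h[...,1]>55)&(h[...,2]>95)
blue=lambda h:(abs(h[...,0]-106)<12)&(h[...,1]>90)&(h[...,2]>40)
white=lambda h:(h[...,1]<70)&(h[...,2]>120)
black=lambda h:(h[...,2]<45)
EGGS={"cream":((338,278),(177,207),cream),"tan":((219,260),(293,168),reddish),
 "chestnut":((384,265),(130,238),reddish),"mahogany":((173,244),(337,160),dark),
 "white":((185,163),(402,187),white),"black":((362,180),(221,275),black)}
CUPS=[((222,169),(372,213)),((257,173),(341,230)),((291,175),(306,247)),((325,179),(267,266))]
E
cat > m.py <<'E'
from vis import *
T,S=[cv2.imread(f"pics/{n}0.png")[:,:,::-1].copy() for n in("top","scene")]
ct,cs=arm.get_calibration("top"),arm.get_calibration("scene")
for n,(a,b,t) in EGGS.items():
    A,B=blob(T,a,t),blob(S,b,t)
    p,g=tri(ray(ct,A[0]),ray(cs,B[0])); print(n,p.round(4),"gap",g.round(4),"sizes",np.round(A[1]+B[1],1),np.round(A[0]+B[0]),onplane(ct,A[0],.04).round(4)[:2])
    for I,E in((T,A),(S,B)): cv2.ellipse(I,E,(0,255,0),1)
for a,b in CUPS:
    A,B=blob(T,a,blue),blob(S,b,blue)
    p,g=tri(ray(ct,A[0]),ray(cs,B[0])); print("cup",p.round(4),"gap",g.round(4),np.round(A[1]+B[1],1),onplane(ct,A[0],.044).round(4)[:2])
    for I,E in((T,A),(S,B)): cv2.ellipse(I,E,(255,0,255),1)
o=np.vstack([cv2.resize(T[130:310,140:420],None,fx=2,fy=2)[:300],cv2.resize(T[130:310,140:420],None,fx=2,fy=2)[:0]])
a=cv2.resize(T[140:300,140:410],(540,320)); b=cv2.resize(S[130:310,90:430],(540,280))
cv2.imwrite("pics/ov.png",np.vstack([a,b])[:,:,::-1])
E
python3 m.py
```

```text
cream [ 0.4424 -0.1128  0.0377] gap 0.0001 sizes [21.5 22.1 29.  30.2] [337. 278. 176. 207.] [ 0.4424 -0.1124]
tan [0.4718 0.1322 0.039 ] gap 0.0001 sizes [20.1 20.5 22.2 23.6] [219. 260. 294. 168.] [0.4718 0.1321]
chestnut [ 0.4715 -0.2081  0.038 ] gap 0.0004 sizes [20.1 21.2 30.3 30.7] [384. 265. 130. 238.] [ 0.4713 -0.2078]
mahogany [0.5003 0.2281 0.0378] gap 0.0015 sizes [19.9 21.4 20.6 22.7] [173. 244. 336. 160.] [0.5007 0.2281]
white [0.669  0.2106 0.0619] gap 0.0008 sizes [21.  21.3 27.2 30.9] [184. 163. 402. 186.] [0.6752 0.2157]
black [ 0.6447 -0.1594  0.0601] gap 0.0001 sizes [19.6 20.7 31.3 38.5] [362. 180. 220. 275.] [ 0.6494 -0.1634]
cup [0.6638 0.1351 0.0427] gap 0.0005 [19.9 20.7 15.  25.7] [0.6637 0.1351]
cup [0.6589 0.0615 0.0426] gap 0.0007 [20.  20.3 17.5 26.4] [0.6588 0.0616]
cup [ 0.6541 -0.0124  0.0429] gap 0.0005 [19.8 20.3 19.7 28.5] [ 0.654  -0.0122]
cup [ 0.649  -0.0855  0.0422] gap 0.0001 [19.7 20.7 22.6 30.2] [ 0.6486 -0.0853]
```

View pics/ov.png

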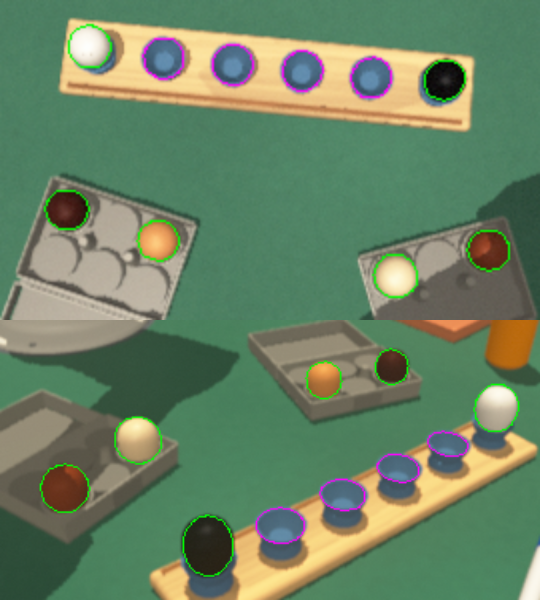

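```bash
cat > job.py <<'E'
from rig import arm
import numpy as np
EGG={"cream":(.4424,-.1126),"tan":(.4718,.1322),"chestnut":(.4714,-.2080),"mahogany":(.5005,.2281)}
MATE={"cream":"chestnut","chestnut":"cream","tan":"mahogany","mahogany":"tan"}
c=np.array([[.6638,.1351],[.6589,.0615],[.6541,-.0124],[.649,-.0855]])
k=np.arange(4)-1.5; step=(c*k[:,None]).sum(0)/5            # least-squares row
CUP={n:c.mean(0)+step*i for n,i in zip(EGG,k)}
HI=.15
def rot(along):                    # closing across the given row, tool down
    u=np.array([-along[1],along[0]]); u=u/np.linalg.norm(u); u=u*np.sign(u[0])
    y=np.array([*u,0]); z=np.array([0,0,-1.]); return np.c_[np.cross(y,z),y,z]
def down(xy,z0,z1,lim,dz=.002):
    arm.move_l([*xy,z0],feed=.12); f0=arm.current_force()[2]; z=z0
    while z>z1+1e-6:
        z=max(z-dz,z1); arm.move_l([*xy,z],feed=.04)
        f=arm.current_force()[2]-f0
        if f>lim: return z,f
    return z,f
def pick(n):
    xy=EGG[n]; R=rot(np.subtract(EGG[MATE[n]],xy))
    arm.move_to([*xy,HI],R)
    z,f=down(xy,.037,.030,4)
    if f>4: arm.move_l([*xy,z+.002],feed=.04)
    arm.grip(.03); arm.move_l([*xy,HI],feed=.15)
    print(n,"pick z %.3f f %.1f width %.4f grip %.1f t %.1f"%(z,f,arm.current_width(),arm.current_grasp_force(),arm.current_t()),flush=True)
    return arm.current_width()>.03
def place(n):
    xy=CUP[n]; arm.move_to([*xy,HI],rot(step))
    z,f=down(xy,.060,.049,3)
    arm.grip(.08); arm.move_l([*xy,HI],feed=.2)
    print(n,"placed z %.3f f %.1f t %.1f"%(z,f,arm.current_t()),flush=True)
E
python3 - <<'E'
from job import *
import cv2
print({n:v.round(4).tolist() for n,v in CUP.items()})
if pick("cream"):
    for s in("scene",): cv2.imwrite("pics/held.png",arm.snapshot(s)[:,:,::-1])
print(arm.current_t())
E
```

```text
{'cream': [0.6638, 0.135], 'tan': [0.6589, 0.0615], 'chestnut': [0.654, -0.0121], 'mahogany': [0.6491, -0.0857]}
cream pick z 0.030 f -0.5 width 0.0420 grip 30.0 t 5.8
5.8083
```

View pics/held.png

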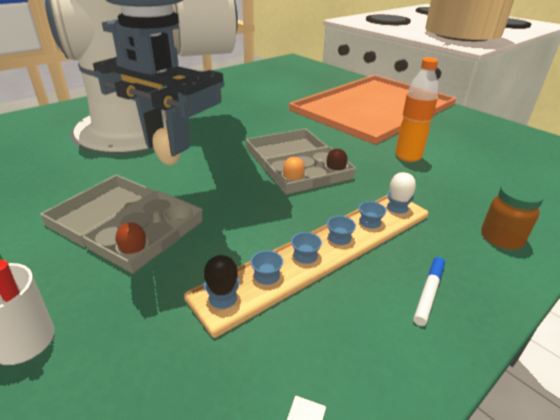

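The cream egg is held nearly upright at (168,145), and its pocket is empty. Next I place it.

```bash
python3 - <<'E'
from job import *
import cv2
place("cream")
a=arm.snapshot("scene"); cv2.imwrite("pics/p1.png",cv2.resize(a[150:330,180:450],(810//1-10,533))[:,:,::-1])
E
```

```text
cream placed z 0.054 f 7.4 t 10.1
```

View pics/p1.png

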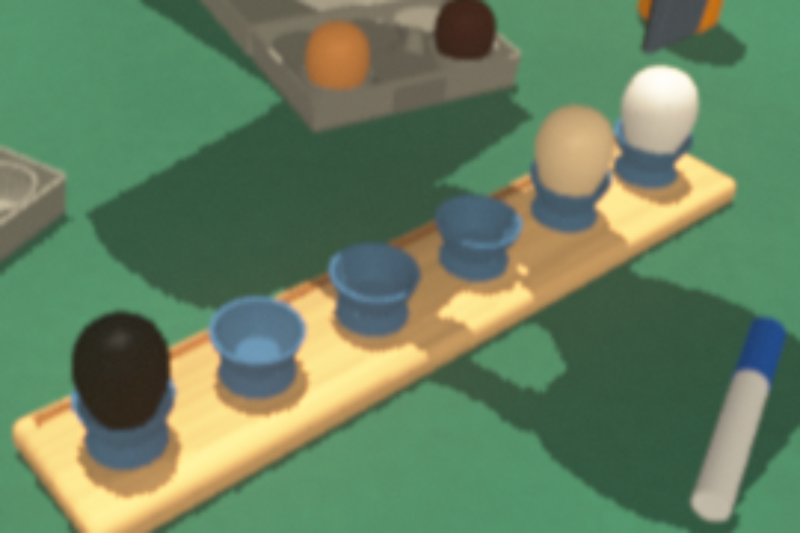

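The cream egg sits upright and fully down in its cup at (572,155) in the crop, next to the white one. The same routine handles the other three.

```bash
python3 - <<'E'
from job import *
import cv2
for n in("tan","chestnut","mahogany"):
    if not pick(n): print("missed"); break
    place(n)
p=arm.current_ee_pos(); arm.move_l([.45,p[1],.25],feed=.2)
a,b=arm.snapshot("scene"),arm.snapshot("top")
cv2.imwrite("pics/end_scene0.png",a[:,:,::-1]); cv2.imwrite("pics/end_top.png",b[:,:,::-1])
E
```

```text
tan pick z 0.030 f -0.6 width 0.0416 grip 30.0 t 14.6
tan placed z 0.054 f 6.7 t 18.5
chestnut pick z 0.030 f -0.5 width 0.0417 grip 30.0 t 23.4
chestnut placed z 0.054 f 7.3 t 27.5
mahogany pick z 0.030 f 0.5 width 0.0418 grip 30.0 t 32.3
mahogany placed z 0.054 f 8.2 t 36.6
```

View pics/end_scene0.png

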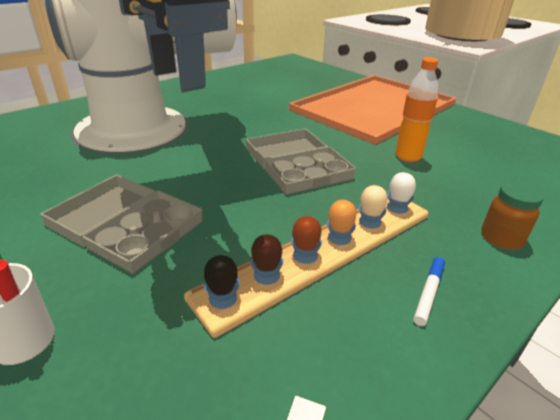

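View pics/end_top.png

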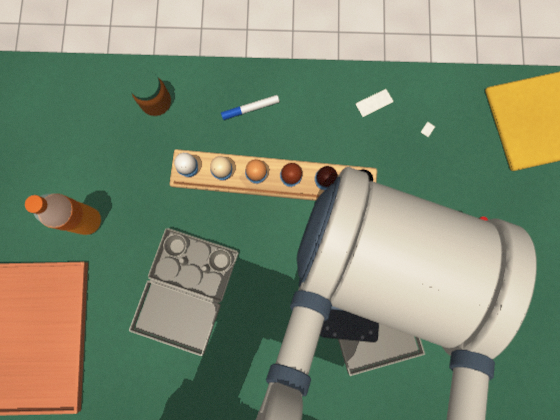

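The scene view shows all six eggs upright and in order from white (402,187) to black (221,275): cream, tan, chestnut, mahogany. All are seated and the arm is clear.

```bash
python3 -c "
from rig import arm
print(arm.sign_off())"
```

```text
the job is handed in; nothing more can be done
None
```

The job is handed in: cream, tan, chestnut and mahogany stand in order from the white egg to the black one, and the last pictures show all of them upright and seated with the arm clear; sign-off returned no verdict.

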